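# Pack out the clamping jig and hold it shut

### The job

The slide of the clamping jig is too short in its travel to reach the detector block. Stand loose spacers upright and square in the channel between slide and block, one after another, until pushing the slide in squeezes the stack firmly against the block, as you can feel; finish while pushing on the slide and holding the stack tight, because the slide springs back when let go. Leave spare spacers standing on the bench, well clear of the jig, and do not disturb the other things.

Things in the scene. Friction and masses are not known exactly. Their poses are not given: they have to be found in the camera images.
- jig: Fixed low clamping jig: dark steel bed 230 mm long (its x) x 74 mm wide (y) x 10 mm high; origin at the centre of its underside, z up. A channel runs along its middle, with the slide at the -x end and the detector block at the +x end; the slide closes in the jig's +x direction, which points roughly to the robot's left.
- channel (a point): Point on the channel floor in the middle of the jig (10 mm above the jig's origin). The channel is 48 mm wide between two rails that rise to 22 mm above the bench; its floor is 10 mm above the bench. A fixed monitor stands behind the jig; the near corner of its screen juts out about 0.54 m ahead and 0.07 m to the right of the robot's base: keep the arm in front of it.
- block: The part to be clamped: a metal detector block 60 mm long (x) x 40 wide x 36 high with a low round cap, bolted to the channel floor. Origin: middle of the lower edge of its flat front face, which looks to the slide (jig's -x); its axes are the jig's. It is bolted at different places: the empty gap from it to the open slide is 39 to 65 mm.
- slide (a joint): Travel of the clamp slide in m: 0 fully open, up to 0.022 (end of its travel) toward the block. A light spring (about 2 N open, 3 N at full travel) returns it to 0 when it is let go. It never reaches the block by itself; at 0.022 it stands against its own end stop and squeezes nothing more.
- slide_face (a point): Centre of the flat front face of the slide (40 mm wide, 32 mm high), which presses on the stack; it moves with the slide. With the slide open it lies 30 mm to the -x side of the jig's origin, 26 mm above the bench.
- push_plate (a point): Point on the back face of the slide's upright push plate (40 mm wide, 10 mm thick, from 11 to 67 mm above the bench, rising above the slide), 46 mm behind the front face, 45 mm above the bench: push here in the jig's +x direction.
- spacer_1: Loose metal packing spacer, 40 to 85 g (four identical), upright on the bench at the start. Body 16 mm thick (x) x 40 wide (y) x 30 high; on top, centred, a grip tab 8 mm thick (x) x 24 wide (y) x 34 high; 64 high in all. Origin: centre of the underside, z up. In the channel its x axis lies along the jig's x, either way round; gripped across the 24 mm of the tab it clears its neighbours.
- spacer_2: Loose metal packing spacer, 40 to 85 g (four identical), upright on the bench at the start. Body 16 mm thick (x) x 40 wide (y) x 30 high; on top, centred, a grip tab 8 mm thick (x) x 24 wide (y) x 34 high; 64 high in all. Origin: centre of the underside, z up. In the channel its x axis lies along the jig's x, either way round; gripped across the 24 mm of the tab it clears its neighbours.
- spacer_3: Loose metal packing spacer, 40 to 85 g (four identical), upright on the bench at the start. Body 16 mm thick (x) x 40 wide (y) x 30 high; on top, centred, a grip tab 8 mm thick (x) x 24 wide (y) x 34 high; 64 high in all. Origin: centre of the underside, z up. In the channel its x axis lies along the jig's x, either way round; gripped across the 24 mm of the tab it clears its neighbours.
- spacer_4: Loose metal packing spacer, 40 to 85 g (four identical), upright on the bench at the start. Body 16 mm thick (x) x 40 wide (y) x 30 high; on top, centred, a grip tab 8 mm thick (x) x 24 wide (y) x 34 high; 64 high in all. Origin: centre of the underside, z up. In the channel its x axis lies along the jig's x, either way round; gripped across the 24 mm of the tab it clears its neighbours.
- timer: Small lab timer 62 x 62 x 21 mm. Bystander: leave it where it is.
- pen: Ball pen 140 mm long, 9 mm thick, lying. Bystander: leave it where it is.
- calculator: Desk calculator 120 x 74 x 15 mm. Bystander: leave it where it is.
- marker: Felt marker 126 mm long, 14 mm thick, lying. Bystander: leave it where it is.
- vial: Small capped sample vial 15 mm across, 50 mm high, standing. Bystander: leave it where it is.
Mind the look-alikes: they are no part of the job. What is shaped like the spacer_2 but orange or pink is not meant.

How it is judged:
At the end, for the whole second after the job is handed in: The robot presses the slide (>3 N, moved in >1 mm), which squeezes spacers on the block (>2 N at both ends); the robot touches nothing else. Each spacer is upright (0.1 rad), on the channel floor within 6 mm of its middle line and square (0.12 rad), or on the bench over 90 mm from the jig's middle ((contact force between slide and spacer_1 above 2 N or contact force between slide and spacer_2 above 2 N or contact force between slide and spacer_3 above 2 N or contact force between slide and spacer_4 above 2 N) and (contact force between block and spacer_1 above 2 N or contact force between block and spacer_2 above 2 N or contact force between block and spacer_3 above 2 N or contact force between block and spacer_4 above 2 N) and contact force between any of the fingers, the arm and slide above 3 N and value of joint slide above 0.001 m and contact force between each of the arm, the fingers and block below 0.5 N and contact force between each of the arm, the fingers and spacer_1 below 0.5 N and contact force between each of the arm, the fingers and spacer_2 below 0.5 N and contact force between each of the arm, the fingers and spacer_3 below 0.5 N and contact force between each of the arm, the fingers and spacer_4 below 0.5 N and angle between each of spacer_1, spacer_2, spacer_3, spacer_4's own z axis and vertical below 0.1 rad and ((y of spacer_1 in the frame of jig between -0.006 and 0.006 m and x of spacer_1 in the frame of jig between -0.03 and 0.06 m and z of spacer_1 in the frame of jig between 0.006 and 0.014 m and angle between the x axis of spacer_1 and the x axis of jig, either way round below 0.12 rad) or (horizontal distance between spacer_1 and channel above 0.09 m and height (world z) of spacer_1 between -0.004 and 0.006 m)) and ((y of spacer_2 in the frame of jig between -0.006 and 0.006 m and x of spacer_2 in the frame of jig between -0.03 and 0.06 m and z of spacer_2 in the frame of jig between 0.006 and 0.014 m and angle between the x axis of spacer_2 and the x axis of jig, either way round below 0.12 rad) or (horizontal distance between spacer_2 and channel above 0.09 m and height (world z) of spacer_2 between -0.004 and 0.006 m)) and ((y of spacer_3 in the frame of jig between -0.006 and 0.006 m and x of spacer_3 in the frame of jig between -0.03 and 0.06 m and z of spacer_3 in the frame of jig between 0.006 and 0.014 m and angle between the x axis of spacer_3 and the x axis of jig, either way round below 0.12 rad) or (horizontal distance between spacer_3 and channel above 0.09 m and height (world z) of spacer_3 between -0.004 and 0.006 m)) and ((y of spacer_4 in the frame of jig between -0.006 and 0.006 m and x of spacer_4 in the frame of jig between -0.03 and 0.06 m and z of spacer_4 in the frame of jig between 0.006 and 0.014 m and angle between the x axis of spacer_4 and the x axis of jig, either way round below 0.12 rad) or (horizontal distance between spacer_4 and channel above 0.09 m and height (world z) of spacer_4 between -0.004 and 0.006 m))); the arm keeps its last pose, push and grip.
It fails at once if the timer is moved by more than 40 mm (distance of timer from where it was at the start of the episode above 0.04 m).
It fails at once if the pen is moved by more than 40 mm (distance of pen from where it was at the start of the episode above 0.04 m).
It fails at once if the calculator is moved by more than 40 mm (distance of calculator from where it was at the start of the episode above 0.04 m).
It fails at once if the marker is moved by more than 40 mm (distance of marker from where it was at the start of the episode above 0.04 m).
It fails at once if the vial is moved by more than 40 mm (distance of vial from where it was at the start of the episode above 0.04 m).
It also fails if it takes over 72 s, if anything falls off the work surface, if the arm or the gripper's body presses on something with over 40 N, if the wrist force passes 120 N, or if a joint passes its speed limit or range.

### The arm

A 7-joint arm with a two-finger parallel gripper is mounted at the origin on a cart in front of the work surface, level with it; the furniture and walls round the work are solid. World frame = base frame: x ahead of the robot, y to its left, z up, the work surface at z = 0. Lengths are in m, angles in rad, forces in N, time in s.
With the tool pointing down it reaches from about 0.4 to 0.85 m from the base axis. Payload 10.4 kg.
Tool frame: the origin (TCP) lies at the very end of the fingers, on their centre line; the grasp point (between the pads) lies r.grip_depth behind it (r.grip_depth is the distance from the TCP to the grasp point, in m); y points along the fingers, z is the direction in which the jaws open and shut, and the axes are right-handed (so a half turn about y gives the same grasp; the last joint's range is limited). The gripper opens to 87 mm and grips with 3 to 60 N. Pads are 19 mm wide; open, the fingers measure 117 mm over their backs; the gripper's body (75 mm by 190 mm) begins 51 mm behind the grasp point.
Start: joints at [1.152, 0.332, -0.065, 1.46, 0.022, 1.35, -0.088], TCP at [0.241, -0.577, 0.223] pointing down, gripper open.
Joint ranges: [-2.6, 2.6], [-0.5, 2.12], [-1.47, 1.34], [0.16, 2.42], [-1.27, 4.41], [0.06, 2.06], [-2.6, 2.6]. Speed limits (rad/s): [2.22, 2.22, 2.79, 2.79, 3.14, 3.14, 3.14].

### API

Orientations are given as a unit quaternion [x, y, z, w].
In Python, from bench import r gives the robot as it stands.
- The arm moves only by the shell command python3 -m jog 'ROWS' [OPENING] [FORCE]. ROWS is JSON, a list of rows, each a list of 6 numbers: the shift along the tool's x, y, z in m, then the turn, a rotation vector about the tool's x, y, z in degrees. A call has 1 to 12 rows; each row shifts and turns the pose as measured when the row begins, along the tool's axes as they then stand; what a row does not reach is not made up. A row lasts 1/12 s, in which the tool goes at most 41.7 mm and 7.16 degrees, less where a joint would pass 70% of its speed; a pose out of reach is approached as far as the arm can. A call with a gripper value outside its range is refused whole. OPENING is the opening, from -1 (shut) to 1 (fully open), so that 0 is half open, set as the call begins (- or left out, the last holds). The fingers move at their own pace and stop on an object; FORCE is the grip in N (left out, the last holds). Time passes only in rows, so rows that do not move let the fingers close. It gives the time, the measured TCP pose, the force and the opening at its end, in the units of the state.
- r.read_state(): the state, without advancing time (a new reading comes with each control period).
- r.camera(name): name is "side" or "top" or "wrist"; returns a dict with "image" (400x640x3 uint8, red, green, blue), "range_z" (400x640 float32, m along the optical axis (not along the pixel's ray), 0 where there is no reading), "K" (3x3 intrinsics, pixels), "R" (3x3) and "t" (3): a world point X has camera coordinates R X + t. Camera axes: x right, y down, z forward; pixel columns grow to the right and rows downward; lengths in m; the calibration is good to about 2 mm. The wrist camera is an equidistant fisheye: a pixel r from the principal point sees the ray r / f radians off the axis. A picture is of the moment at which its call begins.
- r.close_job(): hands the job in, once; it reports no verdict.
The state is a dict: "time": time; "joint_positions": joint angles; "joint_vel": joint speeds; "joint_torque": joint torques, N m; "ee_pos": TCP position; "eef_rot": TCP orientation; "ft_force": force on the tool from outside, world axes, zero at the start; "torque": the same for the moment, N m; "width": finger opening in m.
Only numpy, scipy, OpenCV 4.12 (cv2) and the standard library are available. Lean on these libraries where they do the work, as an engineer would, in place of code of your own. Each camera call takes 0.05 s, during which the arm holds its last target. There are 200 camera calls.

## Working session

There is one attempt and no reset: what is moved stays moved. The work goes in short steps, Python scripts to look and compute and a shell command to move; the robot and the scene stay as the last step left them, time stands still between calls to the robot, and variables do not carry over. Pictures are saved under pics/ and viewed, about 8 in all and at most 12, crops included, and the job is handed in when it is done.

```bash
mkdir -p pics; ls; python3 - <<'E'
from bench import r
import cv2,numpy as np
print(r.read_state(), r.grip_depth)
for n in ("top","side"):
    c=r.camera(n); cv2.imwrite(f"pics/{n}0.png",c["image"][:,:,::-1]); np.savez(f"{n}0.npz",**c)
    print(n,c["K"],c["R"],c["t"],-c["R"].T@c["t"])
E
```

```text
pics
{'time': 0.0, 'joint_positions': array([ 1.15240103,  0.3329035 , -0.06471533,  1.46094001,  0.02159059,
        1.34990286, -0.08848596]), 'joint_vel': array([-0.00139186, -0.00033746, -0.00054499,  0.00185244, -0.00017417,
        0.00050919, -0.00053713]), 'joint_torque': array([-7.07925719e-04, -6.23265982e+01,  2.41326622e-02, -3.89890909e+01,
       -6.14701537e-02,  4.00746579e-02,  9.87597605e-05]), 'ee_pos': array([ 0.24081903, -0.57631855,  0.22173485]), 'eef_rot': array([-0.13915926,  0.69380364, -0.69280046,  0.13891988]), 'ft_force': array([-0.01286726,  0.50205276,  0.17753755]), 'torque': array([ 0.01161429, -0.04020283, -0.02353649]), 'width': 0.08694472283243809} 0.0187
top [[503.0921605    0.         317.97226081]
 [  0.         503.0921605  204.09461683]
 [  0.           0.           1.        ]] [[-0.01564037 -0.99954851 -0.02565442]
 [-0.98286937  0.02008156 -0.18320624]
 [ 0.18363871  0.02234954 -0.9827397 ]] [0.06699972 0.52324249 1.36258714] [0.26510317 0.02600876 1.43664861]
side [[404.61507206   0.         323.83071422]
 [  0.         404.61507206 198.47012212]
 [  0.           0.           1.        ]] [[-0.9019513  -0.43166787  0.01211211]
 [-0.27080374  0.54353993 -0.79449964]
 [ 0.33637655 -0.71987999 -0.60714382]] [0.50854516 0.18589873 1.04997172] [0.15583917 0.87433285 0.77902076]
```

View pics/top0.png

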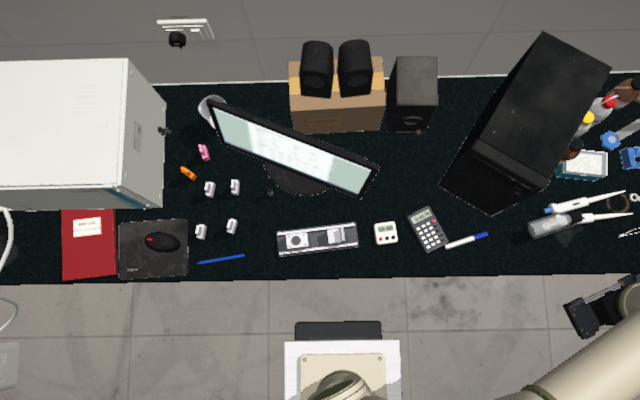

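View pics/side0.png

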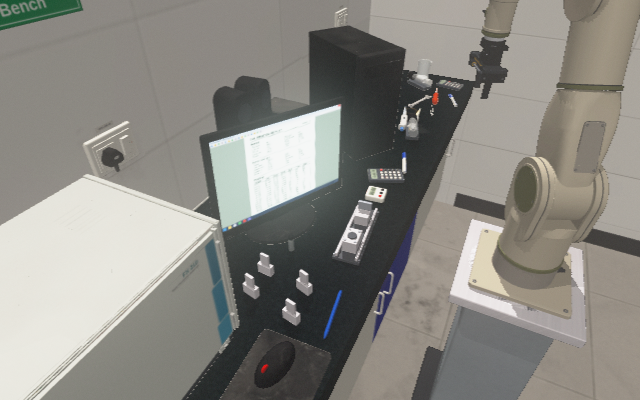

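```bash
cat > h.py <<'E'
import numpy as np, cv2
def cloud(c):
    K,R,t=c["K"],c["R"],c["t"]; z=c["range_z"]
    v,u=np.mgrid[:z.shape[0],:z.shape[1]]
    P=np.stack([(u-K[0,2])/K[0,0]*z,(v-K[1,2])/K[1,1]*z,z],-1)
    return (P-t)@R
def ray(c,u,v,h):
    K,R,t=c["K"],c["R"],c["t"]; o=-R.T@t
    d=R.T@np.array([(u-K[0,2])/K[0,0],(v-K[1,2])/K[1,1],1.]); return o+d*(h-o[2])/d[2]
E
python3 - <<'E'
import numpy as np,cv2
from h import *
c=dict(np.load("top0.npz")); W=cloud(c); im=c["image"]
z=W[...,2]; ok=c["range_z"]>0
def comps(m,amin):
    n,l,s,ce=cv2.connectedComponentsWithStats(m.astype(np.uint8))
    for i in range(1,n):
        if s[i,4]>=amin: yield l==i,s[i],ce[i]
roi=np.zeros(z.shape,bool); roi[135:275,175:400]=True
print("bench z", np.median(z[205:215,200:260]))
for m,s,ce in comps(roi&ok&(z>.012)&(z<.09),15):
    P=W[m]; rc=cv2.minAreaRect(P[:,:2].astype(np.float32))
    hi=P[P[:,2]>.05]; lo=P[(P[:,2]>.022)&(P[:,2]<.04)]
    print(s,ce.round(1),"col",im[m].mean(0).round(),"z",P[:,2].max().round(3),"rect",np.round(rc[0],4),np.round(rc[1],4),round(rc[2],1),"tab",len(hi),hi.mean(0).round(4) if len(hi) else '',"body",len(lo))
a=cv2.resize(im[150:270,170:370,::-1],None,fx=4,fy=4,interpolation=cv2.INTER_CUBIC); cv2.imwrite("pics/crop0.png",a)
E
```

```text
bench z 0.00030458344061532643
[198 145  10  16 101] [202.8 152. ] col [202. 124. 152.] z 0.069 rect [0.6896 0.3915] [0.0412 0.0156] 14.4 tab 32 [0.6889 0.3912 0.0626] body 47
[238 150 124  50 871] [301.  179.4] col [36. 36. 37.] z 0.09 rect [0.5905 0.1155] [0.37   0.0524] 67.0 tab 367 [0.5905 0.0723 0.0785] body 3
[180 167  15  13  91] [186.9 172.8] col [196. 108.  37.] z 0.069 rect [0.6279 0.4366] [0.0415 0.0158] 52.1 tab 30 [0.6271 0.4353 0.0625] body 53
[230 180   9  15 108] [234.  186.7] col [185. 181. 182.] z 0.071 rect [0.584  0.2992] [0.0179 0.0405] 88.3 tab 33 [0.5843 0.2984 0.0617] body 54
[204 182  10  15 117] [208.4 188.8] col [186. 182. 183.] z 0.07 rect [0.579  0.3719] [0.0163 0.0399] 78.7 tab 36 [0.5783 0.3717 0.0618] body 58
[266 188   7   8  38] [268.6 191.6] col [42. 44. 44.] z 0.054 rect [0.5664 0.1991] [0.014  0.0131] 64.4 tab 7 [0.5677 0.1988 0.0516] body 10
[226 219  11  15 112] [230.6 225.8] col [192. 189. 189.] z 0.071 rect [0.4704 0.3062] [0.0162 0.0398] 72.4 tab 33 [0.4701 0.3063 0.063 ] body 60
[ 277  223   81   33 1175] [315.2 239. ] col [187. 185. 186.] z 0.07 rect [0.4296 0.0642] [0.0726 0.2244] 6.1 tab 120 [0.4303 0.0577 0.0585] body 261
[373 222  24  23 439] [385.  232.9] col [215. 212. 203.] z 0.026 rect [ 0.4437 -0.1301] [0.061  0.0609] 6.9 tab 0  body 52
[195 224  11  16 121] [199.6 231.3] col [189. 185. 186.] z 0.074 rect [0.4565 0.3945] [0.018  0.0397] 77.0 tab 36 [0.4561 0.3939 0.062 ] body 61
[346 233  10   6  17] [350.5 234.6] col [ 99. 100. 103.] z 0.017 rect [ 0.4418 -0.0323] [0.0102 0.0267] 25.6 tab 0  body 0
[175 238   5  12  40] [176.4 243.9] col [20. 20. 21.] z 0.036 rect [0.4248 0.4625] [0.0323 0.0093] 5.7 tab 0  body 21
```

View pics/crop0.png

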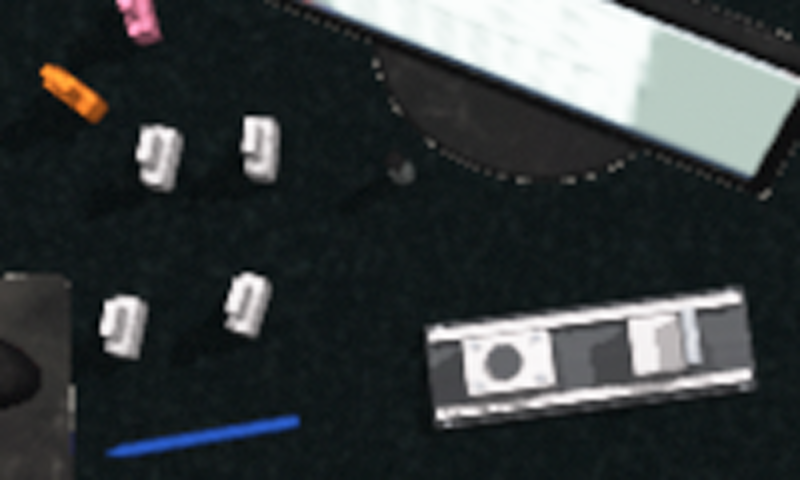

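The top view shows the four white spacers at about (231,226), (200,231), (234,187) and (208,189). The jig runs (278–358, 222–255) with its block on the left, and the vial is at (268,191). The pen lies below the spacers, and the orange and pink look-alikes are at the upper left.

```bash
cat >> h.py <<'E'
from scipy.spatial.transform import Rotation as Ro
def delta(s,xyz,yaw):
    """jaw axis (tool z) at yaw deg (mod 180), tool y down"""
    R=Ro.from_quat(s["eef_rot"]); best=None
    for k in (0,180):
        a=np.deg2rad(yaw+k); zc=np.array([np.cos(a),np.sin(a),0]); yc=np.array([0,0,-1.]); 
        T=Ro.from_matrix(np.stack([np.cross(yc,zc),yc,zc],1))
        rv=np.rad2deg((R.inv()*T).as_rotvec())
        if best is None or np.linalg.norm(rv)<np.linalg.norm(best[0]): best=(rv,T)
    rv,T=best; d=np.array(xyz)-s["ee_pos"]
    print("t",round(s["time"],2),"pos",s["ee_pos"].round(4),"w",round(s["width"],4),"F",s["ft_force"].round(1))
    print(" turn",rv.round(2),"shift now-axes mm",(R.inv().apply(d)*1e3).round(1),"shift after turn mm",(T.inv().apply(d)*1e3).round(1))
    print(" jaw dir now",R.as_matrix()[:,2].round(3),"tool x now",R.as_matrix()[:,0].round(3))
J0=np.array([0.4296,0.0642]);JY=6.1
def jig(x,y,z):
    a=np.deg2rad(JY+90); return [J0[0]+np.cos(a)*x-np.sin(a)*y,J0[1]+np.sin(a)*x+np.cos(a)*y,z]
E
python3 - <<'E'
from bench import r
from h import *
s=r.read_state(); delta(s,[0.40,-0.1,.25],-17.6); delta(s,[0.47,0.306,.15],-17.6)
c=dict(np.load("top0.npz")); W=cloud(c);a=np.deg2rad(96.1)
ex=np.array([np.cos(a),np.sin(a)]); ey=np.array([-ex[1],ex[0]])
d=W[...,:2]-J0; x=d@ex;y=d@ey;z=W[...,2]
m=(abs(y)<.015)&(abs(x)<.115)&(z<.1)
for b in np.arange(-.1,.1,.004):
    q=m&(x>=b)&(x<b+.004)
    if q.any(): print(round(b,3),np.median(z[q]).round(3),c["image"][q].mean().round(),end=" | ")
# rails
q=(abs(x)<.11)&(z>.017)&(z<.027)&(abs(y)>.018)&(abs(y)<.045)
for sg in(1,-1):
    k=q&(y*sg>0); print("\nrail",np.percentile(y[k],[2,50,98]).round(4),np.polyfit(x[k],y[k],1).round(4), np.percentile(x[k],[0.5,99.5]).round(4))
E
```

```text
t 0.1 pos [ 0.2409 -0.5763  0.2218] w 0.0871 F [ 0.5  0.  -0.3]
 turn [ 7.000e-02 -4.972e+01 -3.000e-02] shift now-axes mm [-330.5  -27.7 -378.2] shift after turn mm [-502.2  -28.2    7.7]
 jaw dir now [ 0.386 -0.923 -0.001] tool x now [-0.923 -0.386  0.   ]
t 0.1 pos [ 0.2409 -0.5763  0.2218] w 0.0871 F [ 0.5  0.  -0.3]
 turn [ 7.000e-02 -4.972e+01 -3.000e-02] shift now-axes mm [-551.7   72.7 -725.7] shift after turn mm [-910.3   71.8  -48.4]
 jaw dir now [ 0.386 -0.923 -0.001] tool x now [-0.923 -0.386  0.   ]
-0.1 0.012 102.0 | -0.096 0.011 102.0 | -0.092 0.009 101.0 | -0.088 0.01 93.0 | -0.084 0.009 110.0 | -0.08 0.009 157.0 | -0.076 0.066 215.0 | -0.072 0.067 199.0 | -0.068 0.055 161.0 | -0.064 0.043 185.0 | -0.06 0.044 185.0 | -0.056 0.041 187.0 | -0.052 0.043 209.0 | -0.048 0.044 240.0 | -0.044 0.044 243.0 | -0.04 0.044 242.0 | -0.036 0.041 230.0 | -0.032 0.026 114.0 | -0.028 0.01 74.0 | -0.024 0.01 74.0 | -0.02 0.01 75.0 | -0.016 0.009 76.0 | -0.012 0.011 80.0 | -0.008 0.008 76.0 | -0.004 0.011 94.0 | 0.0 0.01 104.0 | 0.004 0.011 104.0 | 0.008 0.01 104.0 | 0.012 0.01 105.0 | 0.016 0.011 99.0 | 0.02 0.01 90.0 | 0.024 0.017 204.0 | 0.028 0.047 243.0 | 0.032 0.048 237.0 | 0.036 0.046 244.0 | 0.04 0.047 245.0 | 0.044 0.047 199.0 | 0.048 0.048 149.0 | 0.052 0.049 138.0 | 0.056 0.051 114.0 | 0.06 0.049 144.0 | 0.064 0.049 146.0 | 0.068 0.047 212.0 | 0.072 0.045 235.0 | 0.076 0.048 238.0 | 0.08 0.046 232.0 | 0.084 0.045 142.0 | 0.088 0.011 73.0 | 0.092 0.009 72.0 | 0.096 0.008 73.0 | 
rail [0.0195 0.0274 0.0311] [-0.0005  0.0272] [-0.1085  0.1094]

rail [-0.0309 -0.0272 -0.0239] [ 0.0005 -0.0274] [-0.1077  0.1093]
```

```bash
python3 -m jog '[[-0.026,-0.003,-0.03,0,-7.1,0],[-0.03,-0.003,-0.027,0,-7.1,0],[-0.033,-0.003,-0.023,0,-7.1,0],[-0.035,-0.003,-0.018,0,-7.1,0],[-0.037,-0.003,-0.014,0,-7.1,0],[-0.039,-0.003,-0.009,0,-7.1,0],[-0.04,-0.003,-0.004,0,-7.1,0],[-0.04,0,0,0,0,0],[-0.04,0,0,0,0,0],[-0.04,0,0,0,0,0],[-0.04,0,0,0,0,0],[-0.04,0,0,0,0,0]]'; python3 - <<'E'
from bench import r
from h import *
delta(r.read_state(),[0.40,-0.1,.25],-17.6); delta(r.read_state(),[0.47,0.306,.15],-17.6)
E
```

```text
time: 1.1
ee_pos: [0.3828, -0.1069, 0.2372]
eef_rot: [-0.423, 0.571, -0.565, 0.418]
ft_force: [1.6, 0.1, -0.2]
width: 0.0873
t 1.1 pos [ 0.3828 -0.1069  0.2372] w 0.0873 F [ 1.6  0.1 -0.2]
 turn [0.59 0.62 0.02] shift now-axes mm [-11.6 -13.   14.3] shift after turn mm [-11.8 -12.8  14.3]
 jaw dir now [ 0.956 -0.292 -0.01 ] tool x now [-0.292 -0.956  0.   ]
t 1.1 pos [ 0.3828 -0.1069  0.2372] w 0.0873 F [ 1.6  0.1 -0.2]
 turn [0.59 0.62 0.02] shift now-axes mm [-420.4   87.4  -36.2] shift after turn mm [-420.    87.2  -41.7]
 jaw dir now [ 0.956 -0.292 -0.01 ] tool x now [-0.292 -0.956  0.   ]
```

```bash
python3 -m jog '[[-0.04,0,-0.004,0.6,0.6,0],[-0.04,0.004,-0.004,0,0,0],[-0.04,0.006,-0.004,0,0,0],[-0.04,0.008,-0.004,0,0,0],[-0.04,0.01,-0.004,0,0,0],[-0.04,0.01,-0.004,0,0,0],[-0.04,0.01,-0.004,0,0,0],[-0.04,0.01,-0.004,0,0,0],[-0.04,0.01,-0.004,0,0,0],[-0.03,0.01,-0.004,0,0,0],[-0.02,0.01,0,0,0,0],[0,0,0,0,0,0]]'; python3 - <<'E'
from bench import r
from h import *
delta(r.read_state(),[0.4703,0.3063,.038],-17.6)
c=r.camera("wrist"); np.savez("w0.npz",**c); cv2.imwrite("pics/w0.png",c["image"][:,:,::-1])
E
```

```text
time: 2.1
ee_pos: [0.4653, 0.3123, 0.1465]
eef_rot: [0.417, -0.569, 0.571, -0.42]
ft_force: [-0.4, 0.0, -0.3]
width: 0.0872
t 2.1 pos [0.4653 0.3123 0.1465] w 0.0872 F [-0.4  0.  -0.3]
 turn [-0.31  0.12 -0.1 ] shift now-axes mm [  4.4 108.6   5.9] shift after turn mm [  4.2 108.5   6.5]
 jaw dir now [ 0.954 -0.3    0.005] tool x now [-0.3   -0.954 -0.002]
```

View pics/w0.png

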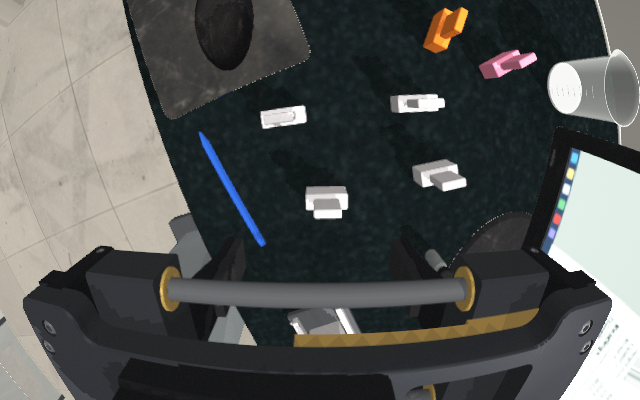

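The wrist view shows spacer A at (327,200), almost centred between the fingers at (230) and (405). Pen and vial are clear of it. I'm descending.

```bash
python3 -m jog '[[0.004,0,0.006,-0.3,0,0],[0,0.02,0,0,0,0],[0,0.03,0,0,0,0],[0,0.03,0,0,0,0],[0,0.02,0,0,0,0],[0,0.008,0,0,0,0],[0,0,0,0,0,0]]'; python3 - <<'E'
from bench import r
from h import *
delta(r.read_state(),[0.4703,0.3063,.038],-17.6)
E
```

```text
time: 2.73
ee_pos: [0.4765, 0.294, 0.0398]
eef_rot: [0.414, -0.57, 0.575, -0.417]
ft_force: [0.2, -0.5, 0.5]
width: 0.0868
t 2.73 pos [0.4765 0.294  0.0398] w 0.0868 F [ 0.2 -0.5  0.5]
 turn [-0.45 -0.51  0.02] shift now-axes mm [-9.8  1.7 -9.8] shift after turn mm [-9.9  1.8 -9.7]
 jaw dir now [ 0.95  -0.311  0.008] tool x now [-0.311 -0.95   0.   ]
```

```bash
python3 -m jog '[[-0.005,0.001,-0.005,-0.4,-0.5,0],[-0.005,0.001,-0.005,0,0,0],[0,0,0,0,0,0]]'; python3 - <<'E'
from bench import r
from h import *
delta(r.read_state(),[0.4703,0.3063,.038],-17.6)
E
```

```text
time: 2.98
ee_pos: [0.4721, 0.3055, 0.0409]
eef_rot: [0.416, -0.571, 0.572, -0.417]
ft_force: [-0.9, 0.7, -0.3]
width: 0.0868
t 2.98 pos [0.4721 0.3055 0.0409] w 0.0868 F [-0.9  0.7 -0.3]
 turn [-0.18 -0.21 -0.05] shift now-axes mm [-0.2  2.9 -2. ] shift after turn mm [-0.2  2.9 -2. ]
 jaw dir now [ 0.952 -0.306  0.003] tool x now [-0.306 -0.952 -0.001]
```

```bash
python3 -m jog '[[0,0.002,-0.002,0,0,0],[0,0,0,0,0,0],[0,0,0,0,0,0],[0,0,0,0,0,0],[0,0,0,0,0,0],[0,0,0,0,0,0],[0,0,0,0,0,0],[0,0,0,0,0,0]]' -1 25; python3 - <<'E'
from bench import r
from h import *
delta(r.read_state(),jig(0.013,0,0.11),JY)
E
```

```text
time: 3.65
ee_pos: [0.4713, 0.3082, 0.0423]
eef_rot: [0.414, -0.57, 0.572, -0.42]
ft_force: [-0.1, -0.6, 0.0]
width: 0.0417
t 3.65 pos [0.4713 0.3082 0.0423] w 0.0417 F [-0.1 -0.6  0. ]
 turn [ -0.45 -23.82  -0.17] shift now-axes mm [232.9 -68.5  29.8] shift after turn mm [225.2 -67.7 -67.4]
 jaw dir now [ 0.953 -0.304  0.007] tool x now [-0.304 -0.953 -0.005]
```

```bash
python3 -m jog '[[0.003,0.003,0,0,0,0],[0,0,0,0,0,0],[0,0,0,0,0,0],[0,0,0,0,0,0],[0,0,0,0,0,0]]'; python3 - <<'E'
from bench import r
from h import *
delta(r.read_state(),jig(0.013,0,0.11),JY)
E
```

```text
time: 4.07
ee_pos: [0.4705, 0.3049, 0.0389]
eef_rot: [0.414, -0.57, 0.572, -0.42]
ft_force: [0.6, 1.4, 1.0]
width: 0.0236
t 4.07 pos [0.4705 0.3049 0.0389] w 0.0236 F [0.6 1.4 1. ]
 turn [ -0.45 -23.85  -0.18] shift now-axes mm [229.5 -71.9  29.7] shift after turn mm [222.  -71.1 -66.2]
 jaw dir now [ 0.952 -0.305  0.007] tool x now [-0.305 -0.952 -0.005]
```

```bash
python3 -m jog '[[0,-0.02,0,0,0,0],[0,-0.03,0,-0.4,-6,0],[0,-0.025,0,0,-6,0],[0,0,0,0,-6,0],[0.03,0,-0.009,0,-6,0],[0.035,0,-0.01,0,0,0],[0.035,0,-0.01,0,0,0],[0.035,0,-0.01,0,0,0],[0.035,0,-0.01,0,0,0],[0.03,0,-0.009,0,0,0],[0.015,0,-0.005,0,0,0],[0,0,0,0,0,0]]'; python3 - <<'E'
from bench import r
from h import *
s=r.read_state();delta(s,jig(0.013,0,0.08),JY)
E
```

```text
time: 5.07
ee_pos: [0.4259, 0.0778, 0.1129]
eef_rot: [0.534, -0.467, 0.462, -0.533]
ft_force: [-0.5, -0.5, -0.7]
width: 0.0238
t 5.07 pos [0.4259 0.0778 0.1129] w 0.0238 F [-0.5 -0.5 -0.7]
 turn [ 0.32  1.81 -0.27] shift now-axes mm [ 1.1 32.9  2.3] shift after turn mm [ 0.9 32.9  2.2]
 jaw dir now [ 0.99   0.138 -0.006] tool x now [ 0.138 -0.99  -0.005]
```

```bash
python3 -m jog '[[0.001,0.015,0.002,0.3,1.8,0],[0,0.015,0,0,0,0],[0,0,0,0,0,0]]'; python3 - <<'E'
from bench import r
from h import *
s=r.read_state();delta(s,jig(0.013,0,0.0495),JY)
c=r.camera("side"); im=c["image"]
p=[c["R"]@np.array(jig(x,0,.02))+c["t"] for x in(-.1,.1)]
uv=[(c["K"]@q/q[2])[:2] for q in p]; print(uv)
u,v=int((uv[0][0]+uv[1][0])/2),int((uv[0][1]+uv[1][1])/2)
cv2.imwrite("pics/s1.png",cv2.resize(im[v-75:v+60,u-75:u+75,::-1],None,fx=4,fy=4,interpolation=cv2.INTER_CUBIC)); print(u,v)
E
```

```text
time: 5.32
ee_pos: [0.4289, 0.0756, 0.0828]
eef_rot: [-0.523, 0.474, -0.474, 0.525]
ft_force: [-0.8, 0.6, -1.1]
width: 0.0241
t 5.32 pos [0.4289 0.0756 0.0828] w 0.0241 F [-0.8  0.6 -1.1]
 turn [-0.12 -0.36 -0.08] shift now-axes mm [-1.6 33.3 -0.6] shift after turn mm [-1.6 33.3 -0.5]
 jaw dir now [0.995 0.1   0.002] tool x now [ 0.1   -0.995 -0.001]
[array([366.23180696, 209.04010702]), array([346.81107879, 253.95517251])]
356 231
```

View pics/s1.png

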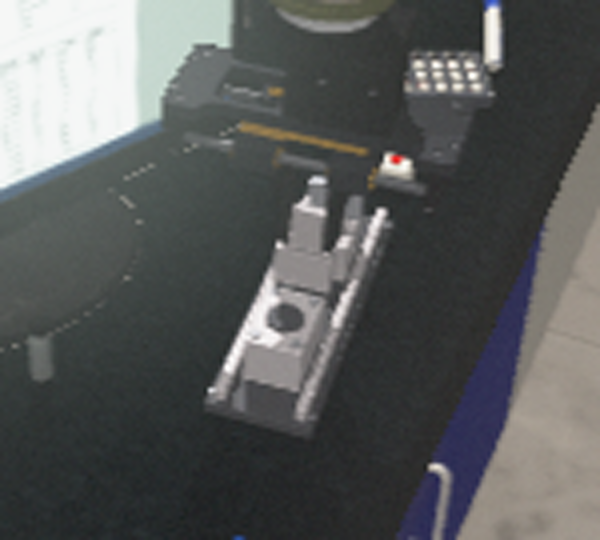

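The spacer at (305,245) hangs upright over the channel, square between the rails and in front of the block. I'm lowering it.

```bash
python3 -m jog '[[-0.0015,0.012,-0.0005,0,-0.3,0],[0,0.01,0,0,0,0],[0,0.006,0,0,0,0],[0,0.003,0,0,0,0],[0,0,0,0,0,0]]'; python3 - <<'E'
from bench import r
from h import *
s=r.read_state();delta(s,jig(0.013,0,0.0489),JY)
E
```

```text
time: 5.78
ee_pos: [0.4311, 0.0798, 0.0543]
eef_rot: [-0.525, 0.471, -0.473, 0.529]
ft_force: [0.8, -3.2, -2.3]
width: 0.0238
t 5.78 pos [0.4311 0.0798 0.0543] w 0.0238 F [ 0.8 -3.2 -2.3]
 turn [-0.33  0.23 -0.06] shift now-axes mm [ 2.3  5.4 -3.2] shift after turn mm [ 2.3  5.4 -3.1]
 jaw dir now [0.994 0.11  0.006] tool x now [ 0.11  -0.994 -0.001]
```

```bash
python3 -m jog '[[0.002,0,-0.003,-0.3,0.2,0],[0,0.003,0,0,0,0],[0,0.003,0,0,0,0],[0,0,0,0,0,0]]'; python3 - <<'E'
from bench import r
from h import *
s=r.read_state();delta(s,jig(0.013,0,0.0489),JY)
E
```

```text
time: 6.12
ee_pos: [0.4286, 0.0789, 0.0489]
eef_rot: [-0.525, 0.473, -0.472, 0.527]
ft_force: [-0.4, 1.0, -0.9]
width: 0.0242
t 6.12 pos [0.4286 0.0789 0.0489] w 0.0242 F [-0.4  1.  -0.9]
 turn [-0.09  0.06 -0.17] shift now-axes mm [ 1.7 -0.  -0.5] shift after turn mm [ 1.7  0.  -0.5]
 jaw dir now [0.994 0.107 0.002] tool x now [ 0.107 -0.994 -0.003]
```

```bash
python3 -m jog '[[-0.0015,0.001,0,0,0,0],[-0.0015,0,0,0,0,0],[0,0,0,0,0,0]]'; python3 - <<'E'
from bench import r
from h import *
s=r.read_state();delta(s,jig(0.016,0,0.0489),JY)
E
```

```text
time: 6.37
ee_pos: [0.4291, 0.0794, 0.0484]
eef_rot: [-0.526, 0.472, -0.474, 0.526]
ft_force: [-0.7, -0.0, -0.2]
width: 0.0236
t 6.37 pos [0.4291 0.0794 0.0484] w 0.0236 F [-0.7 -0.  -0.2]
 turn [-0.1  -0.06  0.08] shift now-axes mm [-0.8 -0.5 -1.1] shift after turn mm [-0.8 -0.5 -1.1]
 jaw dir now [0.994 0.105 0.002] tool x now [ 0.105 -0.994  0.001]
```

```bash
python3 -m jog '[[0,0,0,0,0,0],[0,0,0,0,0,0],[0,0,0,0,0,0],[0,0,0,0,0,0],[0,0,0,0,0,0],[0,-0.02,0,0,0,0],[0,-0.03,0,0,0,0],[0,-0.03,0,0,0,0],[0,-0.02,0,0,0,0],[0,0,0,0,0,0]]' 0.3; python3 - <<'E'
from bench import r
from h import *
s=r.read_state();delta(s,[0.4563,0.3942,0.13],-13)
E
```

```text
time: 7.2
ee_pos: [0.427, 0.0827, 0.151]
eef_rot: [-0.527, 0.473, -0.47, 0.527]
ft_force: [0.9, -0.4, 1.4]
width: 0.0564
t 7.2 pos [0.427  0.0827 0.151 ] w 0.0564 F [ 0.9 -0.4  1.4]
 turn [ 0.2  19.33 -0.22] shift now-axes mm [-306.2   22.1   63.5] shift after turn mm [-310.1   21.   -41.5]
 jaw dir now [ 0.994  0.11  -0.003] tool x now [ 0.11  -0.994 -0.004]
```

```bash
python3 -m jog '[[0,0,0,0,6.4,0],[0,0,0,0,6.4,0],[-0.02,0,-0.002,0,6.4,0],[-0.037,0.002,-0.005,0,0,0],[-0.038,0.003,-0.005,0,0,0],[-0.038,0.003,-0.005,0,0,0],[-0.038,0.003,-0.005,0,0,0],[-0.038,0.003,-0.005,0,0,0],[-0.038,0.003,-0.005,0,0,0],[-0.036,0.003,-0.005,0,0,0],[-0.022,0.002,-0.004,0,0,0],[0,0,0,0,0,0]]'; cat > chk.py <<'E'
from bench import r
from h import *
def chk(spots=()):
    c=r.camera("top"); W=cloud(c); a=np.deg2rad(JY+90); ex=np.array([np.cos(a),np.sin(a)]); ey=np.array([-ex[1],ex[0]])
    d=W[...,:2]-J0; x=d@ex;y=d@ey;z=W[...,2]
    m=((abs(x)<.1)&(abs(y)<.023)&(z>.05)&(z<.09)).astype(np.uint8)
    n,l,s,ce=cv2.connectedComponentsWithStats(m)
    for i in range(1,n):
        k=l==i
        if k.sum()<6: continue
        print("jig tab n",k.sum(),"x",np.percentile(x[k],[5,50,95]).round(4),"y",np.percentile(y[k],[2,50,98]).round(4),"zmax",z[k].max().round(3))
    for p in spots:
        k=(np.linalg.norm(W[...,:2]-p,axis=-1)<.035)&(z>.012)&(z<.09)&(c["image"].min(-1)>110); P=W[k]
        print("spot",p,k.sum(), [np.round(q,4) for q in cv2.minAreaRect(P[:,:2].astype(np.float32))],P[P[:,2]>.05].mean(0).round(4))
    return c
E
python3 - <<'E'
from chk import *
s=r.read_state();delta(s,[0.4563,0.3942,0.039],-13)
chk()
E
```

```text
time: 8.2
ee_pos: [0.4602, 0.3931, 0.1166]
eef_rot: [0.435, -0.559, 0.561, -0.429]
ft_force: [-1.3, 0.6, 0.8]
width: 0.0564
t 8.2 pos [0.4602 0.3931 0.1166] w 0.0564 F [-1.3  0.6  0.8]
 turn [ 0.25 -1.69  0.51] shift now-axes mm [-0.7 77.6 -3.7] shift after turn mm [-0.2 77.6 -4. ]
 jaw dir now [ 0.967 -0.254 -0.004] tool x now [-0.254 -0.967  0.009]
jig tab n 57 x [-0.0752 -0.0705 -0.0661] y [-0.0193  0.0003  0.0197] zmax 0.074
jig tab n 9 x [0.0149 0.0173 0.0206] y [-0.0124 -0.0094 -0.0047] zmax 0.076
```

```bash
python3 -m jog '[[0,0.015,-0.004,0,-1.7,0.5],[0,0.025,0,0,0,0],[0,0.022,0,0,0,0],[0,0.01,0,0,0,0],[0,0.004,0,0,0,0],[0,0,0,0,0,0]]'; python3 - <<'E'
from chk import *
s=r.read_state();delta(s,[0.4563,0.3942,0.039],-13)
E
```

```text
time: 8.75
ee_pos: [0.4564, 0.3883, 0.0359]
eef_rot: [-0.442, 0.554, -0.553, 0.438]
ft_force: [-0.3, 0.5, 0.3]
width: 0.0568
t 8.75 pos [0.4564 0.3883 0.0359] w 0.0568 F [-0.3  0.5  0.3]
 turn [ 0.23 -0.07  0.21] shift now-axes mm [-5.7 -3.1 -1.5] shift after turn mm [-5.7 -3.1 -1.5]
 jaw dir now [ 0.974 -0.226 -0.004] tool x now [-0.226 -0.974  0.004]
```

```bash
python3 -m jog '[[-0.003,-0.002,-0.001,0.2,0,0.2],[-0.003,-0.001,0,0,0,0],[0,0,0,0,0,0]]'; python3 - <<'E'
from chk import *
s=r.read_state();delta(s,[0.4563,0.3942,0.039],-13)
E
```

```text
time: 9.0
ee_pos: [0.4584, 0.3944, 0.0414]
eef_rot: [0.438, -0.554, 0.554, -0.44]
ft_force: [-0.3, -0.3, 0.2]
width: 0.0563
t 9.0 pos [0.4584 0.3944 0.0414] w 0.0563 F [-0.3 -0.3  0.2]
 turn [-0.1  -0.19 -0.09] shift now-axes mm [ 0.7  2.4 -2. ] shift after turn mm [ 0.6  2.4 -2. ]
 jaw dir now [ 0.974 -0.228  0.002] tool x now [-0.228 -0.974 -0.002]
```

```bash
python3 -m jog '[[0.0005,0.002,-0.002,0,0,0],[0,0,0,0,0,0],[0,0,0,0,0,0],[0,0,0,0,0,0],[0,0,0,0,0,0],[0,0,0,0,0,0],[0,0,0,0,0,0]]' -1 25; python3 - <<'E'
from chk import *
s=r.read_state();delta(s,[0.4563,0.3942,0.039],-13);delta(s,jig(-0.004,0,0.11),JY)
E
```

```text
time: 9.58
ee_pos: [0.4572, 0.3958, 0.0421]
eef_rot: [0.437, -0.554, 0.554, -0.442]
ft_force: [-0.0, -0.1, 0.1]
width: 0.024
t 9.58 pos [0.4572 0.3958 0.0421] w 0.024 F [-0.  -0.1  0.1]
 turn [-0.27 -0.18 -0.27] shift now-axes mm [ 1.8  3.1 -0.6] shift after turn mm [ 1.8  3.1 -0.6]
 jaw dir now [ 0.974 -0.228  0.005] tool x now [-0.228 -0.974 -0.005]
t 9.58 pos [0.4572 0.3958 0.0421] w 0.024 F [-0.  -0.1  0.1]
 turn [ -0.31 -19.28  -0.23] shift now-axes mm [332.6 -69.3  50.4] shift after turn mm [330.8 -67.9 -62.7]
 jaw dir now [ 0.974 -0.228  0.005] tool x now [-0.228 -0.974 -0.005]
```

```bash
python3 -m jog '[[0,-0.02,0,-0.3,0,0],[0,-0.03,0,0,-6.4,0],[0,-0.022,0,0,-6.4,0],[0.02,0,-0.004,0,-6.4,0],[0.036,0,-0.007,0,0,0],[0.038,0,-0.008,0,0,0],[0.038,0,-0.008,0,0,0],[0.038,0,-0.008,0,0,0],[0.038,0,-0.008,0,0,0],[0.036,0,-0.007,0,0,0],[0.025,0,-0.005,0,0,0],[0,0,0,0,0,0]]'; python3 - <<'E'
from chk import *
s=r.read_state();delta(s,jig(-0.003,0,0.082),JY)
E
```

```text
time: 10.58
ee_pos: [0.4283, 0.1186, 0.1121]
eef_rot: [0.531, -0.47, 0.465, -0.53]
ft_force: [1.3, -0.9, -1.2]
width: 0.0239
t 10.58 pos [0.4283 0.1186 0.1121] w 0.0239 F [ 1.3 -0.9 -1.2]
 turn [ 0.39  1.11 -0.24] shift now-axes mm [57.3 29.9 -5.4] shift after turn mm [57.2 30.1 -4.5]
 jaw dir now [ 0.992  0.125 -0.007] tool x now [ 0.125 -0.992 -0.004]
```

```bash
python3 -m jog '[[0,-0.02,0,0.4,1.1,0],[0.01,-0.005,-0.001,0,0,0],[0.02,0,-0.002,0,0,0],[0.02,0,-0.002,0,0,0],[0.007,0,0,0,0,0],[0,0,0,0,0,0]]'; python3 - <<'E'
from chk import *
s=r.read_state();delta(s,jig(-0.003,0,0.082),JY)
E
```

```text
time: 11.08
ee_pos: [0.4288, 0.0577, 0.1373]
eef_rot: [-0.524, 0.475, -0.473, 0.525]
ft_force: [-0.4, -0.6, -0.4]
width: 0.0242
t 11.08 pos [0.4288 0.0577 0.1373] w 0.0242 F [-0.4 -0.6 -0.4]
 turn [ 0.05 -0.29 -0.15] shift now-axes mm [-3.2 55.3  1.6] shift after turn mm [-3.3 55.3  1.5]
 jaw dir now [ 0.995  0.101 -0.001] tool x now [ 0.101 -0.995 -0.003]
```

```bash
python3 -m jog '[[-0.002,0.015,0.001,0,-0.3,0],[0,0.02,0,0,0,0],[0,0.02,0,0,0,0],[0,0,0,0,0,0]]'; python3 - <<'E'
from chk import *
s=r.read_state();delta(s,jig(-0.003,0,0.052),JY)
E
```

```text
time: 11.42
ee_pos: [0.4309, 0.0627, 0.0809]
eef_rot: [-0.525, 0.473, -0.473, 0.526]
ft_force: [0.1, 0.3, -1.1]
width: 0.0237
t 11.42 pos [0.4309 0.0627 0.0809] w 0.0237 F [ 0.1  0.3 -1.1]
 turn [-0.11 -0.07 -0.09] shift now-axes mm [ 1.4 28.9 -1.2] shift after turn mm [ 1.3 28.9 -1.2]
 jaw dir now [0.994 0.105 0.002] tool x now [ 0.105 -0.994 -0.002]
```

```bash
python3 -m jog '[[0.001,0.01,-0.001,0,0,0],[0,0.01,0,0,0,0],[0,0.005,0,0,0,0],[0,0.003,0,0,0,0],[0,0,0,0,0,0]]'; python3 - <<'E'
from chk import *
s=r.read_state();delta(s,jig(-0.003,0,0.052),JY)
E
```

```text
time: 11.83
ee_pos: [0.4308, 0.0664, 0.0543]
eef_rot: [-0.526, 0.472, -0.471, 0.528]
ft_force: [-0.6, -3.4, -2.7]
width: 0.024
t 11.83 pos [0.4308 0.0664 0.0543] w 0.024 F [-0.6 -3.4 -2.7]
 turn [-0.09  0.29 -0.18] shift now-axes mm [ 5.   2.3 -1.4] shift after turn mm [ 5.   2.3 -1.4]
 jaw dir now [0.994 0.111 0.002] tool x now [ 0.111 -0.994 -0.003]
```

```bash
python3 -m jog '[[0.003,0.001,-0.001,0,0.2,0],[0,0.002,0,0,0,0],[0,0,0,0,0,0]]'; python3 - <<'E'
from chk import *
s=r.read_state();delta(s,jig(0.00,0,0.052),JY)
E
```

```text
time: 12.08
ee_pos: [0.4308, 0.0645, 0.0526]
eef_rot: [-0.525, 0.473, -0.472, 0.528]
ft_force: [0.1, 0.3, -1.4]
width: 0.0237
t 12.08 pos [0.4308 0.0645 0.0526] w 0.0237 F [ 0.1  0.3 -1.4]
 turn [-0.18  0.12 -0.25] shift now-axes mm [ 0.1  0.6 -1.3] shift after turn mm [ 0.1  0.6 -1.3]
 jaw dir now [0.994 0.108 0.003] tool x now [ 0.108 -0.994 -0.004]
```

```bash
python3 -m jog '[[0,0.001,-0.001,-0.2,0,-0.2],[0,0.001,0,0,0,0],[0,0,0,0,0,0]]'; python3 - <<'E'
from chk import *
s=r.read_state();delta(s,jig(0.00,0,0.052),JY)
E
```

```text
time: 12.33
ee_pos: [0.4305, 0.065, 0.0515]
eef_rot: [-0.526, 0.472, -0.472, 0.527]
ft_force: [-0.8, -0.5, -0.6]
width: 0.0239
t 12.33 pos [0.4305 0.065  0.0515] w 0.0239 F [-0.8 -0.5 -0.6]
 turn [-0.06  0.12 -0.04] shift now-axes mm [ 0.7 -0.5 -1. ] shift after turn mm [ 0.7 -0.5 -1. ]
 jaw dir now [0.994 0.108 0.001] tool x now [ 0.108 -0.994 -0.001]
```

```bash
python3 -m jog '[[0,0,0,0,0,0],[0,0,0,0,0,0],[0,0,0,0,0,0],[0,0,0,0,0,0],[0,0,0,0,0,0],[0,-0.02,0,0,0,0],[0,-0.03,0,0,0,0],[0,-0.03,0,0,0,0],[0,-0.02,0,0,0,0],[0,0,0,0,0,0]]' 0.3; python3 - <<'E'
from chk import *
s=r.read_state();delta(s,[0.584,0.2990,0.13],-2)
E
```

```text
time: 13.17
ee_pos: [0.4286, 0.0671, 0.1536]
eef_rot: [-0.527, 0.474, -0.469, 0.528]
ft_force: [1.3, -0.3, -0.2]
width: 0.0565
t 13.17 pos [0.4286 0.0671 0.1536] w 0.0565 F [ 1.3 -0.3 -0.2]
 turn [ 0.26  8.45 -0.3 ] shift now-axes mm [-212.9   24.   180.5] shift after turn mm [-237.2   23.6  147.2]
 jaw dir now [ 0.994  0.112 -0.004] tool x now [ 0.112 -0.994 -0.006]
```

```bash
python3 - <<'E'
from h import *
c=dict(np.load("top0.npz"));W=cloud(c);ok=c["range_z"]>0
for y in np.arange(-.1,.6,.05):
    k=ok&(abs(W[...,1]-y)<.025)&(W[...,2]>.1)&(W[...,2]<.7)&(W[...,0]>.3)
    if k.any(): P=W[k]; i=P[:,0].argsort()[:3]; print(y.round(2),P[i[2]].round(3))
E
python3 -m jog '[[-0.02,0,0.002,0,4.2,0],[-0.03,0,0.002,0,4.2,0],[-0.035,0,0,0,0,0],[-0.035,0,0,0,0,0],[-0.035,0,0,0,0,0],[-0.035,0,0,0,0,0],[-0.03,0,0,0,0,0],[-0.015,0,0,0,0,0],[0,0,0,0,0,0]]'; python3 - <<'E'
from chk import *
s=r.read_state();delta(s,[0.584,0.2990,0.13],-2)
chk([(.584,.299),(.579,.372)])
E
```

```text
-0.1 [ 0.542 -0.076  0.222]
-0.05 [ 0.537 -0.062  0.116]
0.0 [ 0.557 -0.025  0.128]
0.05 [0.577 0.025 0.129]
0.1 [0.597 0.076 0.129]
0.15 [0.617 0.127 0.121]
0.2 [0.638 0.187 0.101]
0.25 [0.658 0.226 0.112]
0.3 [0.677 0.275 0.102]
0.35 [0.761 0.361 0.101]
0.4 [0.797 0.39  0.102]
0.45 [0.724 0.474 0.131]
0.5 [0.514 0.51  0.128]
0.55 [0.514 0.556 0.31 ]
time: 13.92
ee_pos: [0.4397, 0.3041, 0.147]
eef_rot: [-0.488, 0.514, -0.514, 0.483]
ft_force: [-0.7, 1.1, 0.0]
width: 0.0566
t 13.92 pos [0.4397 0.3041 0.147 ] w 0.0566 F [-0.7  1.1  0. ]
 turn [ 0.29 -1.27  0.29] shift now-axes mm [ -3.2  16.3 144.5] shift after turn mm [1.000e-01 1.700e+01 1.444e+02]
 jaw dir now [ 0.998 -0.057 -0.005] tool x now [-0.057 -0.998  0.005]
jig tab n 56 x [-0.0754 -0.0706 -0.0661] y [-0.0186  0.0004  0.0193] zmax 0.073
jig tab n 30 x [0.014  0.0175 0.0212] y [-0.0123  0.0009  0.0115] zmax 0.081
jig tab n 27 x [-0.0026  0.001   0.0043] y [-0.01    0.0009  0.0111] zmax 0.079
jig tab n 29 x [0.0495 0.06   0.0684] y [-0.0137 -0.0045  0.0059] zmax 0.055
spot (0.584, 0.299) 95 [array([0.5852, 0.2964]), array([0.0133, 0.0394]), np.float64(83.4843)] [0.5853 0.298  0.0612]
spot (0.579, 0.372) 38 [array([0.5894, 0.368 ]), array([0.0135, 0.0202]), np.float64(89.4881)] [0.5849 0.3705 0.0621]
```

```bash
python3 -m jog '[[-0.03,0,0,0,4,0],[-0.03,0,0,0,4,0],[0,0,0.02,0,0,0],[0,0,0.03,0,0,0],[0,0,0.03,0,0,0],[0,0,0.03,0,0,0],[0,0,0.02,0,0,0],[0,0,0,0,0,0]]'; python3 - <<'E'
from chk import *
s=r.read_state();delta(s,[0.5785,0.3718,0.041],-11.3)
E
```

```text
time: 14.63
ee_pos: [0.5803, 0.3239, 0.14]
eef_rot: [0.45, -0.547, 0.553, -0.438]
ft_force: [-0.6, -0.6, -0.2]
width: 0.0564
t 14.63 pos [0.5803 0.3239 0.14  ] w 0.0564 F [-0.6 -0.6 -0.2]
 turn [ 0.22 -0.91  1.03] shift now-axes mm [-48.2  98.2 -11.5] shift after turn mm [-46.6  99.  -11.1]
 jaw dir now [ 0.977 -0.212 -0.004] tool x now [-0.211 -0.977  0.018]
```

```bash
python3 -m jog '[[-0.023,0,-0.005,0.2,-0.9,1],[-0.023,0.01,-0.006,0,0,0],[0,0.03,0,0,0,0],[0,0.03,0,0,0,0],[0,0.015,0,0,0,0],[0,0,0,0,0,0]]'; python3 - <<'E'
from chk import *
s=r.read_state();delta(s,[0.5785,0.3718,0.041],-11.3)
E
```

```text
time: 15.13
ee_pos: [0.5825, 0.3628, 0.0505]
eef_rot: [0.446, -0.549, 0.55, -0.445]
ft_force: [-0.1, -0.5, -0.6]
width: 0.0562
t 15.13 pos [0.5825 0.3628 0.0505] w 0.0562 F [-0.1 -0.5 -0.6]
 turn [-0.05 -0.66  0.14] shift now-axes mm [-8.1  9.5 -5.8] shift after turn mm [-8.1  9.5 -5.7]
 jaw dir now [ 0.978 -0.207  0.001] tool x now [-0.207 -0.978  0.002]
```

```bash
python3 -m jog '[[-0.004,0.004,-0.003,0,-0.6,0],[-0.004,0.005,-0.003,0,0,0],[0,0,0,0,0,0]]'; python3 - <<'E'
from chk import *
s=r.read_state();delta(s,[0.5785,0.3718,0.041],-11.3)
E
```

```text
time: 15.38
ee_pos: [0.5786, 0.3706, 0.0427]
eef_rot: [0.448, -0.546, 0.548, -0.447]
ft_force: [-0.5, 0.2, 1.4]
width: 0.0564
t 15.38 pos [0.5786 0.3706 0.0427] w 0.0564 F [-0.5  0.2  1.4]
 turn [-0.08 -0.14  0.14] shift now-axes mm [-1.2  1.7 -0.3] shift after turn mm [-1.2  1.7 -0.3]
 jaw dir now [ 0.98  -0.198  0.001] tool x now [-0.198 -0.98   0.002]
```

```bash
python3 -m jog '[[-0.001,0.002,0,0,0,0],[0,0,0,0,0,0],[0,0,0,0,0,0],[0,0,0,0,0,0],[0,0,0,0,0,0],[0,0,0,0,0,0],[0,0,0,0,0,0]]' -1 25; python3 - <<'E'
from chk import *
s=r.read_state();delta(s,[0.5785,0.3718,0.041],-11.3);delta(s,[0.45,0.36,0.15],JY);delta(s,jig(-0.02,0,0.15),JY)
E
```

```text
time: 15.97
ee_pos: [0.5806, 0.3732, 0.0453]
eef_rot: [0.446, -0.546, 0.549, -0.449]
ft_force: [0.1, -0.5, 0.3]
width: 0.0236
t 15.97 pos [0.5806 0.3732 0.0453] w 0.0236 F [ 0.1 -0.5  0.3]
 turn [-0.35 -0.16 -0.1 ] shift now-axes mm [ 1.8  4.3 -1.8] shift after turn mm [ 1.8  4.3 -1.7]
 jaw dir now [ 0.98  -0.199  0.006] tool x now [-0.199 -0.98  -0.002]
t 15.97 pos [0.5806 0.3732 0.0453] w 0.0236 F [ 0.1 -0.5  0.3]
 turn [ -0.36 -17.56  -0.05] shift now-axes mm [  38.7 -105.5 -124.7] shift after turn mm [  -0.7 -104.7 -131.2]
 jaw dir now [ 0.98  -0.199  0.006] tool x now [-0.199 -0.98  -0.002]
t 15.97 pos [0.5806 0.3732 0.0453] w 0.0236 F [ 0.1 -0.5  0.3]
 turn [ -0.36 -17.56  -0.05] shift now-axes mm [ 351.7 -105.8  -79.9] shift after turn mm [ 311.2 -104.7 -183. ]
 jaw dir now [ 0.98  -0.199  0.006] tool x now [-0.199 -0.98  -0.002]
```

```bash
python3 -m jog '[[0,-0.02,0,0,0,0],[0,-0.03,0,0,0,0],[0,-0.03,-0.01,0,0,0],[0,-0.02,-0.03,0,0,0],[0,0,-0.035,0,-6,0],[0,0,-0.035,0,-6,0],[0.02,0,-0.025,0,-5,0],[0.03,0,-0.01,0,0,0],[0.038,0,0,0,0,0],[0.038,0,0,0,0,0],[0.03,0,0,0,0,0],[0,0,0,0,0,0]]'; python3 - <<'E'
from chk import *
s=r.read_state();delta(s,jig(-0.018,0,0.15),JY)
E
```

```text
time: 16.97
ee_pos: [0.4422, 0.231, 0.1461]
eef_rot: [0.528, -0.468, 0.472, -0.528]
ft_force: [1.2, 0.8, -0.3]
width: 0.0237
t 16.97 pos [0.4422 0.231  0.1461] w 0.0237 F [ 1.2  0.8 -0.3]
 turn [-0.23  0.59  0.27] shift now-axes mm [182.2  -3.2 -32.1] shift after turn mm [182.5  -3.9 -30.2]
 jaw dir now [0.993 0.117 0.004] tool x now [ 0.117 -0.993  0.005]
```

```bash
python3 -m jog '[[0.02,0,-0.005,0,0.5,0],[0.035,0,-0.005,0,0,0],[0.035,0,-0.005,0,0,0],[0.035,0,-0.005,0,0,0],[0.03,0,-0.005,0,0,0],[0.015,0,-0.003,0,0,0],[0,0,0,0,0,0]]'; python3 - <<'E'
from chk import *
s=r.read_state();delta(s,jig(-0.018,0,0.09),JY)
E
```

```text
time: 17.55
ee_pos: [0.4312, 0.0511, 0.1459]
eef_rot: [0.526, -0.47, 0.475, -0.525]
ft_force: [-0.4, -0.7, -0.3]
width: 0.0237
t 17.55 pos [0.4312 0.0511 0.1459] w 0.0237 F [-0.4 -0.7 -0.3]
 turn [-0.21 -0.02  0.32] shift now-axes mm [ 4.5 55.9 -0.4] shift after turn mm [ 4.9 55.9 -0.2]
 jaw dir now [0.994 0.106 0.004] tool x now [ 0.106 -0.994  0.006]
```

```bash
python3 -m jog '[[0.005,0.01,0,-0.2,0,0.3],[0,0.02,0,0,0,0],[0,0.02,0,0,0,0],[0,0.004,0,0,0,0],[0,0,0,0,0,0]]'; python3 - <<'E'
from chk import *
s=r.read_state();delta(s,jig(-0.018,0,0.065),JY)
E
```

```text
time: 17.97
ee_pos: [0.4336, 0.0464, 0.0914]
eef_rot: [0.525, -0.472, 0.476, -0.525]
ft_force: [0.1, 0.1, -0.3]
width: 0.0237
t 17.97 pos [0.4336 0.0464 0.0914] w 0.0237 F [ 0.1  0.1 -0.3]
 turn [-0.19 -0.23  0.26] shift now-axes mm [-0.2 26.4 -2.1] shift after turn mm [-0.1 26.4 -2.1]
 jaw dir now [0.995 0.102 0.003] tool x now [ 0.102 -0.995  0.004]
```

```bash
python3 -m jog '[[0,0.008,-0.002,-0.2,-0.2,0.2],[0.0005,0.008,0,0,0,0],[0,0,0,0,0,0]]'; python3 - <<'E'
from chk import *
s=r.read_state();delta(s,jig(-0.018,0,0.055),JY)
E
```

```text
time: 18.22
ee_pos: [0.4324, 0.0477, 0.076]
eef_rot: [-0.526, 0.472, -0.472, 0.527]
ft_force: [0.4, -0.4, -0.2]
width: 0.0235
t 18.22 pos [0.4324 0.0477 0.076 ] w 0.0235 F [ 0.4 -0.4 -0.2]
 turn [-0.09  0.15  0.02] shift now-axes mm [ 1.3 21.  -1.1] shift after turn mm [ 1.3 21.  -1.1]
 jaw dir now [0.994 0.109 0.002] tool x now [ 0.109 -0.994  0.   ]
```

```bash
python3 -m jog '[[0.002,0.008,-0.001,0,0,0],[0.0005,0.006,0,0,0,0],[0,0.004,0,0,0,0],[0,0.002,0,0,0,0],[0,0,0,0,0,0]]'; python3 - <<'E'
from chk import *
s=r.read_state();delta(s,jig(-0.018,0,0.055),JY)
E
```

```text
time: 18.63
ee_pos: [0.4324, 0.0448, 0.0548]
eef_rot: [-0.526, 0.471, -0.473, 0.527]
ft_force: [-0.1, -0.0, -0.3]
width: 0.0238
t 18.63 pos [0.4324 0.0448 0.0548] w 0.0238 F [-0.1 -0.  -0.3]
 turn [-0.18  0.14  0.07] shift now-axes mm [-1.6 -0.2 -0.8] shift after turn mm [-1.6 -0.2 -0.8]
 jaw dir now [0.994 0.109 0.003] tool x now [ 0.109 -0.994  0.001]
```

```bash
python3 -m jog '[[-0.001,0.001,0,0,0,0],[0,0.001,0,0,0,0],[0,0,0,0,0,0]]'; python3 -m jog '[[0,0,0,0,0,0],[0,0,0,0,0,0],[0,0,0,0,0,0],[0,0,0,0,0,0],[0,0,0,0,0,0],[0,-0.02,0,0,0,0],[0,-0.03,0,0,0,0],[0,-0.03,0,0,0,0],[0,-0.02,0,0,0,0],[0,0,0,0,0,0]]' 0.2; python3 - <<'E'
from chk import *
s=r.read_state();delta(s,jig(-0.018,0,0.15),JY)
E
```

```text
time: 18.88
ee_pos: [0.434, 0.0455, 0.0543]
eef_rot: [-0.526, 0.47, -0.474, 0.527]
ft_force: [0.0, -0.3, -0.2]
width: 0.0238
time: 19.72
ee_pos: [0.4323, 0.0479, 0.1568]
eef_rot: [-0.527, 0.471, -0.471, 0.528]
ft_force: [0.5, -0.4, 0.4]
width: 0.0521
t 19.72 pos [0.4323 0.0479 0.1568] w 0.0521 F [ 0.5 -0.4  0.4]
 turn [-0.07  0.32 -0.09] shift now-axes mm [ 1.5  6.8 -0.9] shift after turn mm [ 1.5  6.8 -0.9]
 jaw dir now [0.994 0.112 0.001] tool x now [ 0.112 -0.994 -0.002]
```

```bash
python3 -m jog '[[0,0,0,0,7,0],[0,0,0,0,7,0],[0,0,0,0,7,0],[0,0,0,0,7,0],[0,0,0,0,7,0],[0,0,0,0,7,0],[0,0,0,0,7,0],[0,0,0,0,7,0],[0,0,0,0,7,0],[0,0,0,0,7,0],[0,0,0,0,7,0],[0,0,0,0,7,0]]' -1 40; python3 - <<'E'
from chk import *
s=r.read_state();delta(s,jig(-0.105,0,0.14),JY+90); print(s["joint_positions"].round(2))
E
```

```text
time: 20.72
ee_pos: [0.4305, 0.0452, 0.1523]
eef_rot: [0.065, -0.702, 0.706, -0.064]
ft_force: [0.1, -0.0, 0.4]
width: 0.0005
t 20.72 pos [0.4305 0.0452 0.1523] w 0.0005 F [ 0.1 -0.   0.4]
 turn [-0.27  4.39  0.08] shift now-axes mm [ 5.4 12.7 85.8] shift after turn mm [-1.2 12.3 86. ]
 jaw dir now [ 0.182 -0.983  0.005] tool x now [-0.983 -0.182  0.001]
[ 1.09  0.04 -1.29  1.98  0.05  1.15 -1.61]
```

```bash
python3 -m jog '[[0,0,0.015,-0.3,4.4,0],[0,0,0.025,0,0,0],[0,0,0.025,0,0,0],[0,0,0.018,0,0,0],[0,0,0,0,0,0]]'; python3 - <<'E'
from chk import *
s=r.read_state();delta(s,jig(-0.105,0,0.045),JY+90); print(s["joint_positions"].round(2))
chk([(.584,.299)])
E
```

```text
time: 21.13
ee_pos: [0.4386, -0.0393, 0.1494]
eef_rot: [0.036, -0.706, 0.706, -0.033]
ft_force: [-0.0, -1.2, -0.3]
width: -0.0
t 21.13 pos [ 0.4386 -0.0393  0.1494] w -0.0 F [-0.  -1.2 -0.3]
 turn [-0.01 -0.56  0.23] shift now-axes mm [ -2.5 104.4   1. ] shift after turn mm [ -2.1 104.4   1.1]
 jaw dir now [ 0.097 -0.995  0.   ] tool x now [-0.995 -0.097  0.004]
[ 1.17  0.08 -1.2   1.97  0.08  1.15 -1.53]
jig tab n 30 x [0.0141 0.0174 0.0211] y [-0.012   0.001   0.0114] zmax 0.08
jig tab n 27 x [-0.0026  0.0011  0.0043] y [-0.0106  0.0011  0.0113] zmax 0.081
jig tab n 29 x [0.0482 0.0569 0.0688] y [-0.0082 -0.0002  0.0093] zmax 0.055
spot (0.584, 0.299) 93 [array([0.5849, 0.2984]), array([0.0157, 0.0395]), np.float64(83.2668)] [0.5852 0.2983 0.0619]
```

```bash
python3 -m jog '[[-0.002,0.02,0.001,0,-0.5,0.2],[0,0.03,0,0,0,0],[0,0.03,0,0,0,0],[0,0.02,0,0,0,0],[0,0.004,0,0,0,0],[0,0,0,0,0,0]]'; python3 - <<'E'
from chk import *
s=r.read_state();delta(s,jig(-0.105,0,0.045),JY+90)
c=r.camera("side"); im=c["image"]
cv2.imwrite("pics/s2.png",cv2.resize(im[156:291,281:431,::-1],None,fx=4,fy=4,interpolation=cv2.INTER_CUBIC))
E
```

```text
time: 21.68
ee_pos: [0.4409, -0.0337, 0.0406]
eef_rot: [-0.039, 0.706, -0.706, 0.039]
ft_force: [0.5, 0.3, 0.5]
width: 0.0005
t 21.68 pos [ 0.4409 -0.0337  0.0406] w 0.0005 F [0.5 0.3 0.5]
 turn [ 0.06  0.21 -0.06] shift now-axes mm [ 0.8 -4.4  6.4] shift after turn mm [ 0.8 -4.4  6.4]
 jaw dir now [ 0.11  -0.994 -0.001] tool x now [-0.994 -0.11  -0.001]
```

View pics/s2.png

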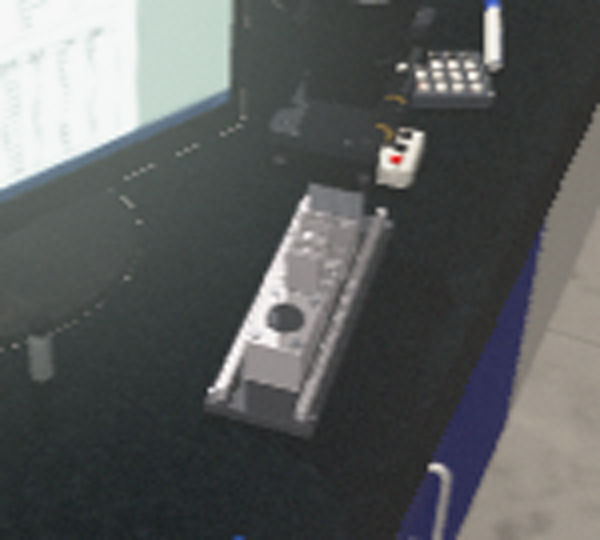

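The side view shows three upright tabs in a row between slide (335,200) and block (280,340). The fingers are behind the push plate. I'm starting the push.

```bash
python3 -m jog '[[0.001,-0.004,-0.003,0,0,0],[0,0,-0.003,0,0,0],[0,0,-0.003,0,0,0],[0,0,-0.003,0,0,0],[0,0,0,0,0,0]]'; python3 - <<'E'
from chk import *
s=r.read_state();delta(s,jig(-0.0825,0,0.045),JY+90)
E
```

```text
time: 22.15
ee_pos: [0.4412, -0.0211, 0.0502]
eef_rot: [0.036, -0.705, 0.707, -0.041]
ft_force: [0.2, -1.9, -1.1]
width: 0.0004
t 22.15 pos [ 0.4412 -0.0211  0.0502] w 0.0004 F [ 0.2 -1.9 -1.1]
 turn [-0.22  0.2  -0.41] shift now-axes mm [ 2.4  5.2 -3.6] shift after turn mm [ 2.4  5.2 -3.5]
 jaw dir now [ 0.11  -0.994  0.004] tool x now [-0.994 -0.11  -0.007]
```

```bash
python3 -m jog '[[0.002,0.005,-0.002,-0.2,0,-0.4],[0,0,-0.003,0,0,0],[0,0,-0.003,0,0,0],[0,0,0,0,0,0]]'; python3 - <<'E'
from chk import *
s=r.read_state();delta(s,jig(-0.0825,0,0.045),JY+90)
E
```

```text
time: 22.48
ee_pos: [0.4393, -0.0147, 0.0458]
eef_rot: [0.037, -0.705, 0.707, -0.039]
ft_force: [0.1, -2.4, 2.5]
width: 0.0004
t 22.48 pos [ 0.4393 -0.0147  0.0458] w 0.0004 F [ 0.1 -2.4  2.5]
 turn [-0.2   0.07 -0.09] shift now-axes mm [1.3 0.8 3. ] shift after turn mm [1.3 0.8 3. ]
 jaw dir now [ 0.108 -0.994  0.004] tool x now [-0.994 -0.108 -0.002]
```

```bash
python3 -m jog '[[0.001,0.001,-0.002,-0.2,0,0],[0,0,-0.002,0,0,0]]'; python3 -m jog '[[0,0,-0.002,0,0,0],[0,0,-0.002,0,0,0]]'; python3 - <<'E'
from chk import *
s=r.read_state();delta(s,jig(-0.0825,0,0.045),JY+90)
E
```

```text
time: 22.65
ee_pos: [0.4394, -0.0144, 0.0457]
eef_rot: [0.036, -0.704, 0.708, -0.038]
ft_force: [-1.0, -12.5, 1.9]
width: 0.0003
time: 22.82
ee_pos: [0.4392, -0.0145, 0.0458]
eef_rot: [0.035, -0.703, 0.71, -0.037]
ft_force: [1.6, -10.7, 1.6]
width: 0.0004
t 22.82 pos [ 0.4392 -0.0145  0.0458] w 0.0004 F [  1.6 -10.7   1.6]
 turn [-0.59 -0.25 -0.12] shift now-axes mm [1.2 0.8 3.2] shift after turn mm [1.2 0.8 3.2]
 jaw dir now [ 0.102 -0.995  0.01 ] tool x now [-0.995 -0.102 -0.002]
```

```bash
python3 -m jog '[[0,0,-0.004,0.5,0,0]]'; python3 - <<'E'
from chk import *
for i in range(3):
    s=r.read_state();print(s["time"],s["ee_pos"].round(4),s["ft_force"].round(1)); c=chk([(.584,.299)]) if i==0 else r.camera("top")
c=r.camera("side"); im=c["image"]
a=cv2.resize(im[190:270,311:401,::-1],None,fx=6,fy=6,interpolation=cv2.INTER_CUBIC); cv2.imwrite("pics/s3.png",a)
s=r.read_state();print(s["time"],s["ee_pos"].round(4),s["ft_force"].round(1),s["torque"].round(2))
t=r.camera("top");W=cloud(t);i0=dict(np.load("top0.npz"));P0=cloud(i0)
a=np.deg2rad(JY+90);x=(W[...,:2]-J0)@[np.cos(a),np.sin(a)];y=(W[...,:2]-J0)@[-np.sin(a),np.cos(a)]
m=(abs(y)<.02)&(x>-.06)&(x<.03)&(W[...,2]>.03)
for b in np.arange(-.06,.03,.004):
    q=m&(x>=b)&(x<b+.004)
    if q.any(): print(round(b,3),np.percentile(W[...,2][q],[20,90]).round(3),q.sum(),end=" | ")
E
```

```text
time: 22.9
ee_pos: [0.4392, -0.0145, 0.0459]
eef_rot: [0.034, -0.698, 0.714, -0.036]
ft_force: [1.0, -26.6, 6.2]
width: 0.0002
22.9 [ 0.4392 -0.0145  0.0459] [  1.  -26.6   6.2]
jig tab n 42 x [0.0479 0.0584 0.0697] y [-0.0103  0.0008  0.0111] zmax 0.056
spot (0.584, 0.299) 99 [array([0.5846, 0.2971]), array([0.0144, 0.0407]), np.float64(80.62)] [0.5845 0.2984 0.0633]
22.95 [ 0.4392 -0.0146  0.046 ] [  2.  -19.3   2.1]
23.0 [ 0.4392 -0.0146  0.0459] [  2.1 -19.6   2.9]
23.1 [ 0.4392 -0.0146  0.0459] [  1.2 -18.9   3. ] [-3.97 -0.27  0.05]
-0.06 [0.441 0.462] 36 | -0.056 [0.441 0.461] 36 | -0.052 [0.441 0.459] 34 | -0.048 [0.44  0.459] 36 | -0.044 [0.439 0.456] 36 | -0.04 [0.437 0.459] 31 | -0.036 [0.444 0.458] 35 | -0.032 [0.443 0.459] 37 | -0.028 [0.437 0.458] 42 | -0.024 [0.159 0.451] 62 | -0.02 [0.157 0.443] 55 | -0.016 [0.156 0.43 ] 37 | -0.012 [0.155 0.16 ] 25 | -0.008 [0.155 0.16 ] 25 | -0.004 [0.155 0.16 ] 22 | 0.0 [0.155 0.16 ] 25 | 0.004 [0.156 0.161] 23 | 0.008 [0.156 0.16 ] 26 | 0.012 [0.154 0.159] 24 | 0.016 [0.153 0.161] 25 | 0.02 [0.155 0.158] 3 | 0.024 [0.038 0.046] 21 | 0.028 [0.043 0.048] 10 |
```

View pics/s3.png

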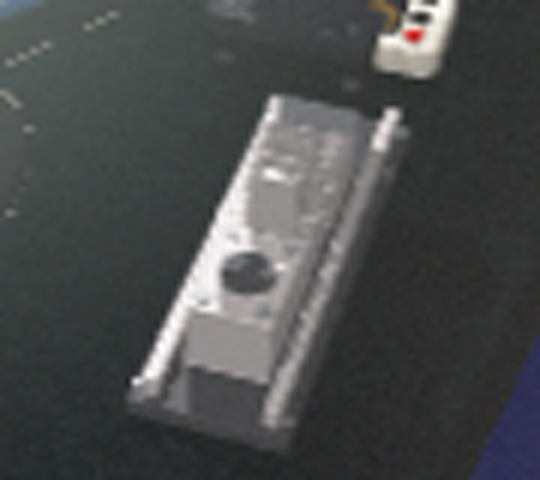

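```bash
python3 - <<'E'
from chk import *
c=r.camera("side");W=cloud(c);a=np.deg2rad(JY+90)
x=(W[...,:2]-J0)@[np.cos(a),np.sin(a)];y=(W[...,:2]-J0)@[-np.sin(a),np.cos(a)];z=W[...,2]
for lo,hi in((.066,.085),(.045,.062)):
  m=(abs(y)<.02)&(x>-.045)&(x<.026)&(z>lo)&(z<hi)
  print(lo,[(round(b,3),int((m&(x>=b)&(x<b+.003)).sum()),np.median(y[m&(x>=b)&(x<b+.003)]).round(4)) for b in np.arange(-.045,.026,.003) if (m&(x>=b)&(x<b+.003)).any()])
s=r.read_state();print(s["time"],s["ee_pos"].round(4),s["ft_force"].round(1))
E
```

```text
0.066 [(np.float64(-0.024), 2, np.float64(-0.0029)), (np.float64(-0.021), 2, np.float64(-0.0035)), (np.float64(-0.018), 7, np.float64(-0.0025)), (np.float64(-0.015), 14, np.float64(-0.0021)), (np.float64(-0.012), 7, np.float64(-0.0037)), (np.float64(-0.006), 2, np.float64(0.0006)), (np.float64(-0.003), 3, np.float64(0.0015)), (np.float64(0.0), 12, np.float64(-0.0052)), (np.float64(0.003), 16, np.float64(-0.0027)), (np.float64(0.006), 1, np.float64(0.0066)), (np.float64(0.009), 1, np.float64(-0.0006)), (np.float64(0.012), 4, np.float64(-0.0056)), (np.float64(0.015), 12, np.float64(0.0009)), (np.float64(0.018), 15, np.float64(-0.0036)), (np.float64(0.021), 6, np.float64(-0.0033))]
0.045 [(np.float64(-0.042), 2, np.float64(0.01)), (np.float64(-0.036), 1, np.float64(0.0148)), (np.float64(-0.027), 1, np.float64(0.017)), (np.float64(-0.015), 3, np.float64(0.008)), (np.float64(-0.012), 1, np.float64(0.0087)), (np.float64(-0.003), 1, np.float64(0.0087)), (np.float64(0.0), 3, np.float64(0.0091)), (np.float64(0.003), 1, np.float64(0.008)), (np.float64(0.012), 1, np.float64(0.0093)), (np.float64(0.015), 4, np.float64(0.0052)), (np.float64(0.018), 25, np.float64(-0.0027)), (np.float64(0.021), 11, np.float64(-0.0024)), (np.float64(0.024), 2, np.float64(0.0104))]
23.2 [ 0.4392 -0.0146  0.0459] [  1.4 -19.    3.5]
```

The tab tops are evenly spaced at about x = +0.018, +0.002 and -0.0145, which is 16 mm apart. The stack is closed up and upright, and the push is steady at 19 N, so I'm handing in.

```bash
python3 -c "
from bench import r
print(r.close_job()); s=r.read_state(); print(s['time'],s['ee_pos'],s['ft_force'])"
```

```text
the job is handed in; nothing more can be done
None
the job is handed in; nothing more can be done
```

I stood three spacers in the channel, pushed the slide in until it stalled against the stack, and handed the job in while still pushing. No verdict is reported, so I can't confirm it was accepted.

- **Squeeze:** the push stalled hard and held steady at about 19 N. The slide had moved roughly 7–11 mm by my estimate, well short of its 22 mm end stop. I judged this by feel and from where the fingers stopped. I did not measure the force at the block itself.
- **Stack:** in the side view the three tabs stood in line, with tops about 16 mm apart. The first two measured about 1 mm off the channel's middle line and closed up against the block. The gripper hid the third from the top camera, so it was checked only in the coarser side view. I did not measure the squareness of any of the three.
- **Spare spacer:** the fourth was never touched and still stands on the bench at about (0.585, 0.298).
- **Other things:** I planned the moves to keep clear of the timer, pen, calculator, marker and vial, and felt no contact with them. I did not re-measure their positions at the end.
- **Time:** the job took about 23 s of the 72 s allowed.

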